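# Lock the sample changer's carousel with its retaining clip

### The arm

A 7-joint arm with a two-finger parallel gripper is mounted at the origin on a cart in front of the work surface, level with it; the furniture and walls round the work are solid. World frame = base frame: x ahead of the robot, y to its left, z up, the work surface at z = 0. Lengths are in mm, angles in rad, forces in N, time in s.
With the tool pointing down it reaches from about 400 to 875 mm from the base axis. Payload 4.4 kg.
Tool frame: the origin (TCP) lies where the fingers leave the gripper's body, on its centre line; the fingertips stand 73 mm ahead of it and the grasp point (between the pads) lies 54 mm ahead of it; z points along the fingers, y is the line along which they close (so a half turn about z gives the same grasp; the last joint's range is limited). The gripper opens to 85 mm and grips with 20 to 120 N. Pads are 22 mm wide; open, the fingers measure 114 mm over their backs; the gripper's body (76 mm by 85 mm) begins 54 mm behind the grasp point. The pads swing forward as they close: fully open they stand 13 mm farther back than shut.
Start: joints at [1.059, 0.628, 0.038, 1.517, -0.027, 0.996, -0.02], TCP at [280.292, -586.475, 303.913] pointing down, gripper open.
Joint ranges: [-3.06, 3.06], [-0.37, 2.12], [-1.25, 1.32], [0.18, 2.47], [-1.1, 4.24], [0.23, 1.98], [-2.94, 2.94]. Speed limits (rad/s): [2.57, 2.57, 3.14, 3.14, 3.14, 3.14, 3.14].

### API

Orientations are given as [roll, pitch, yaw] about the fixed x, y, z axes, in that order (R = Rz(yaw) Ry(pitch) Rx(roll)).
In Python, from cell import ctrl gives the robot as it stands.
- The arm moves only by the tool send_rows, never from a script. Its argument "rows" is a list that holds one entry, the list of rows, each a list of 6 numbers: the shift along the tool's x, y, z in cm, then the turn, a rotation vector about the tool's x, y, z in rad. In form: [[[tx, ty, tz, wx, wy, wz], ...]]. A call has 1 to 10 rows; each row is the pose to reach, as a shift and turn from the pose commanded when the call began, along the tool's axes at that moment; what a row does not reach only later rows make up. A row lasts 1/10 s, in which the tool goes at most 50 mm and 8.59 degrees, less where a joint would pass 70% of its speed; a pose out of reach is approached as far as the arm can. A call with a gripper value outside its range is refused whole. "grip" is the closure in counts, from 0 (fully open) to 255 (shut), set as the call begins (left out, the last holds). The fingers move at their own pace and stop on an object; the grip force is fixed at half the most. Time passes only in rows, so rows that repeat a pose let the fingers close. It gives the time, the measured TCP pose, the force, the opening and the grip force at its end, in the units of the state.
- ctrl.read_state(): the state, without advancing time (a new reading comes with each control period).
- ctrl.get_image(name): name is "side" or "top" or "wrist"; returns a dict with "pixels" (420x560x3 uint8, red, green, blue), "fx", "fy", "cx", "cy" (pixels), "extrinsics" (4x4, takes a point from camera to world coordinates); the wrist camera has in their place "mount" (4x4, takes a point from camera to tool coordinates, whose origin is the TCP and whose axes are the flange's). Camera axes: x right, y up, looking along -z (the intrinsics and any distortion apply to the point x, -y, -z); pixel columns grow to the right and rows downward; lengths in mm; the calibration is good to about 2 mm. A picture is of the moment at which its call begins: read the wrist's pose just before it. There is no depth.
- ctrl.finish_job(): hands the job in; it is judged then, once.
The state is a dict: "clock": time; "qpos": joint angles; "qd": joint speeds; "tau": joint torques, N m; "eef_pos": TCP position; "tool_rot": TCP orientation; "force": force on the tool from outside, world axes, zero at the start; "torque": the same for the moment, N m; "width": finger opening in mm; "gripper_force": force on a finger pad.
Only numpy, scipy, OpenCV 4.12 (cv2) and the standard library are available. Lean on these libraries where they do the work, as an engineer would, in place of code of your own. Each camera call takes 0.05 s, during which the arm holds its last target. There are 200 camera calls.

### The job

The vial carousel of the sample changer is back on its spindle but still hangs on its O-ring. Press its hub down gently until it is fully home, so that the groove in the spindle is clear above the hub, then take the orange retaining clip by its finger tab and push it sideways into that groove until it snaps round the spindle, without forcing it. Let go of the clip and leave the other things on the bench alone.

Things in the scene. Friction and masses are not known exactly. Their poses are not given: they have to be found in the camera images.
- sampler: Sample changer, fixed. White and grey housing 190 (x) x 180 (y) x 46 mm high, key strip on its -x side; a sensor post at the (+x, +y) corner is 112 mm high. Origin at bench level on the spindle's axis, z up along it. The vertical spindle passes through a round carousel (radius 84 mm, vials in 3 of 8 pockets) and stands out of the carousel's flat grey hub (radius 32 mm; vial tops are 11 mm below its top).
- groove_lowest (a point): Fixed point on the spindle's axis, 138 mm above the bench: the groove's lower edge if the spindle is set lowest. Spindle: steel, diameter 20 mm; groove 6 mm high with a core of diameter 12 mm; above it a head of diameter 20 mm, 40 mm high. The spindle's height is set with a clamp and not measured: the true groove lies 0 to 36 mm higher than this point; find it by touch or sight.
- carousel (a joint): How far the carousel has gone down its spindle, m: starts at 0 to 0.003; 0.009 is fully home on a hard stop. It slides against an O-ring's friction of about 7 N and stays where it is left. Short of home the hub covers the groove; at home the hub's flat top is level with the groove's lower edge, so that the clip can slide along the hub into it.
- clip: Orange retaining clip lying flat on the bench, 4 mm thick, 32 g: horseshoe 24 mm wide with two springy arms. Origin at the bore's centre (bore diameter 13 mm) on the underside; +x is the way the mouth points, z up. The arms end 12 mm ahead (+x); the mouth is 16 mm wide and narrows to a throat of 9 mm at x = +5 mm. A level push of 5 to 9 N snaps it over the 12 mm core; over 20 N bends it.
- clip_tab (a point): Middle of the clip's upright finger tab, 26.5 mm behind the clip's origin (clip x = -26.5 mm) and 14 mm above its underside. The tab is 12 mm wide (clip y), 11 mm long (clip x) and reaches from the clip's underside to 28 mm above it. Grip it across its 12 mm. Same axes as the clip.
- weight_case: bystander: blue case, 73x130x48 mm, origin under its centre
- tape_roll: bystander: roll of cream tape, 68x68x19 mm, origin under its centre
- marker_blue: bystander: blue marker pen, 119 mm long, origin under its centre
- stopper: bystander: red-brown rubber stopper, 29 mm wide, 28 mm high, origin under its centre
- beaker_50: bystander: small glass beaker, 54 mm wide, 58 mm high, origin under its centre
- timer: bystander: white bench timer, 60x68x18 mm, origin under its centre
Mind the look-alikes: they are no part of the job. Several things have the shape of the clip; the one meant has the colours described above.

How it is judged:
By the outcome, as a careful person would: the job done as asked, in the order asked, and still so for the second after the job is handed in, with the robot touching nothing.
It also fails if it takes over 58 s, if anything falls off the work surface, if the arm or the gripper's body presses on something with over 40 N, if the wrist force passes 120 N, or if a joint passes its speed limit or range.

## Working session

There is one attempt and no reset: what is moved stays moved. The work goes in short steps, Python scripts to look and compute and a tool call to move; the robot and the scene stay as the last step left them, time stands still between calls to the robot, and variables do not carry over. Pictures are saved under pics/ and viewed, at most 10 in all, crops included, and the job is handed in when it is done.

Besides the shell and the picture viewer there is one more tool, called after "Request:" by a JSON object that holds its "api" and its "payload", one argument or row to a line. send_rows: Moves the arm, as the interface text tells. Its arguments: {"type":"object","properties":{"rows":{"type":"array","items":{"type":"array","items":{"type":"array","items":{"type":"number"}}}},"grip":{"type":"number"}},"required":["rows"]}

```bash
ls; mkdir -p pics; python3 - <<'E'
from cell import ctrl
import cv2,numpy as np,pickle
s=ctrl.read_state();print({k:np.round(v,3) for k,v in s.items()})
for n in("side","top"):
    d=ctrl.get_image(n);pickle.dump(d,open(f'pics/{n}0.pkl','wb'))
    cv2.imwrite(f'pics/{n}0.png',cv2.resize(d['pixels'][...,::-1],(800,600),interpolation=cv2.INTER_CUBIC))
    print(n,d['fx'],d['fy'],d['cx'],d['cy'],[k for k in d]);print(np.round(d['extrinsics'],3))
E
```

```text
pics
{'clock': np.float64(0.0), 'qpos': array([ 1.059,  0.629,  0.038,  1.518, -0.027,  0.996, -0.02 ]), 'qd': array([ 0.001,  0.001, -0.002, -0.   , -0.001,  0.002,  0.   ]), 'tau': array([ 1.0000e-03, -5.6341e+01,  1.2270e+00, -1.9344e+01,  1.1000e-02,
        1.1000e-02, -0.0000e+00]), 'eef_pos': array([ 280.078, -586.014,  302.98 ]), 'tool_rot': array([-3.14 ,  0.   ,  0.446]), 'force': array([ 0.858,  0.479, -0.348]), 'torque': array([ 0.017, -0.045,  0.024]), 'gripper_force': np.float64(0.0), 'width': np.float64(85.568)}
side 463.5556389204048 463.5556389204048 273.94301868237835 209.02640079280826 ['pixels', 'fx', 'fy', 'cx', 'cy', 'extrinsics']
[[-9.450000e-01  1.240000e-01 -3.020000e-01  3.280860e+02]
 [-3.260000e-01 -3.120000e-01  8.920000e-01  1.173644e+03]
 [ 1.700000e-02  9.420000e-01  3.360000e-01  4.455650e+02]
 [ 0.000000e+00  0.000000e+00  0.000000e+00  1.000000e+00]]
top 538.7340749418677 538.7340749418677 279.70735229265443 204.9719763929575 ['pixels', 'fx', 'fy', 'cx', 'cy', 'extrinsics']
[[-2.400000e-02  9.980000e-01 -6.500000e-02  5.553730e+02]
 [-9.990000e-01 -2.600000e-02 -2.800000e-02  2.676700e+02]
 [-3.000000e-02  6.500000e-02  9.970000e-01  1.315045e+03]
 [ 0.000000e+00  0.000000e+00  0.000000e+00  1.000000e+00]]
```

View pics/top0.png

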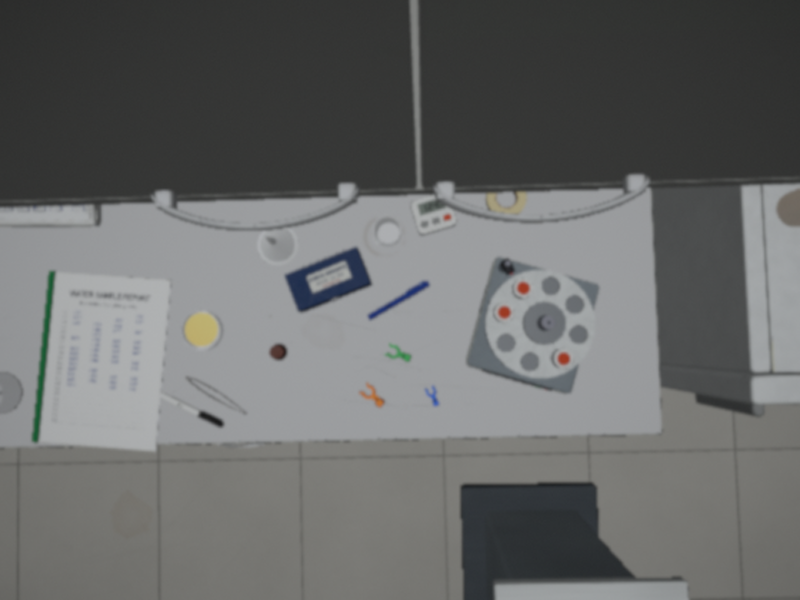

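View pics/side0.png

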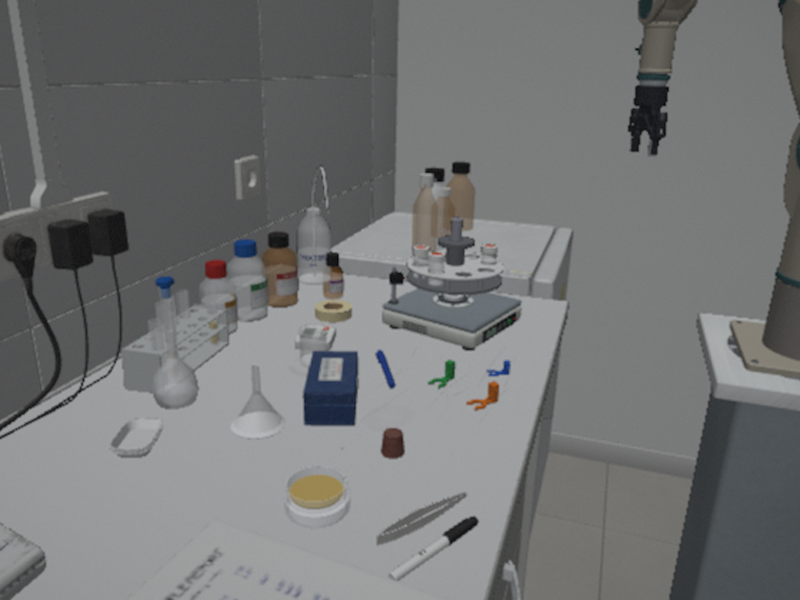

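The top view shows three clip shapes: orange at (372,396), green at (399,353) and blue at (432,395). Orange is the one described. The sampler's spindle is near (545,323). I'll confirm with an enlarged crop.

```bash
cat > h.py <<'E'
import numpy as np,cv2,pickle
from scipy.spatial.transform import Rotation as R
def ray(d,u,v,E=None):
    E=d['extrinsics'] if E is None else E
    r=E[:3,:3]@np.array([(u-d['cx'])/d['fx'],-(v-d['cy'])/d['fy'],-1]); return E[:3,3],r
def onz(d,u,v,z,E=None):
    o,r=ray(d,u,v,E); return o+r*(z-o[2])/r[2]
def proj(d,p,E=None):
    E=d['extrinsics'] if E is None else E
    c=E[:3,:3].T@(np.asarray(p)-E[:3,3]); return d['cx']-d['fx']*c[0]/c[2], d['cy']+d['fy']*c[1]/c[2]
def tool(s):
    T=np.eye(4);T[:3,:3]=R.from_euler('xyz',s['tool_rot']).as_matrix();T[:3,3]=s['eef_pos'];return T
def crop(d,u0,v0,w,h,k): return cv2.resize(d['pixels'][v0:v0+h,u0:u0+w,::-1],None,fx=k,fy=k,interpolation=cv2.INTER_CUBIC)
E
python3 - <<'E'
from h import *
t=pickle.load(open('pics/top0.pkl','rb'));s=pickle.load(open('pics/side0.pkl','rb'))
a=crop(t,240,260,40,30,10);b=crop(t,340,195,80,60,5);c=crop(s,285,145,60,45,400/60);d=crop(s,320,255,40,30,10)
cv2.imwrite('pics/c1.png',np.vstack([np.hstack([a,b]),np.hstack([c,d])]))
E
```

```text
(no output)
```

View pics/c1.png

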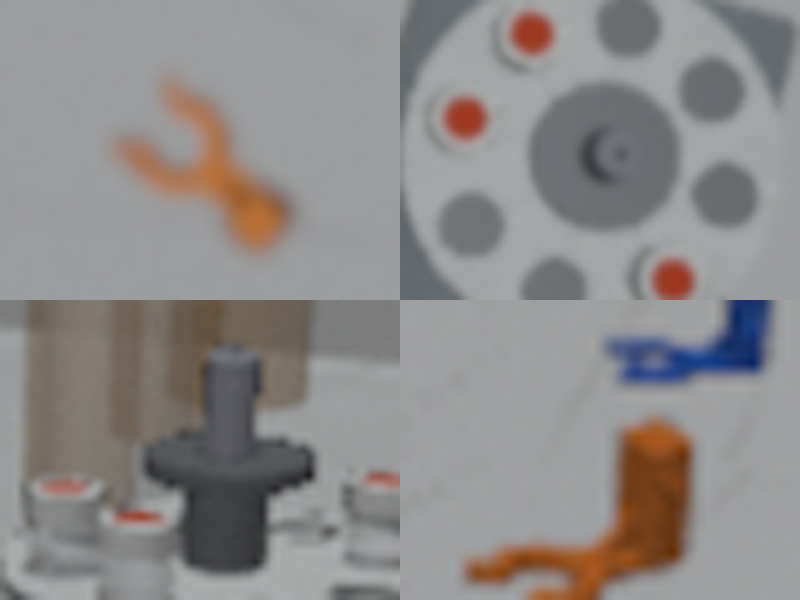

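The crop confirms the orange clip: tab top at top-image px (265.8,282.2), arm tips at (252.2,274.3) and (257,268.5). The spindle top is at top px (463.4,225.4) and side px (319.8,198.2).

```bash
python3 - <<'E'
from h import *
t=pickle.load(open('pics/top0.pkl','rb'));s=pickle.load(open('pics/side0.pkl','rb'))
o1,r1=ray(t,463.4,225.4);o2,r2=ray(s,319.8,198.2)
x=np.linalg.lstsq(np.c_[r1,-r2],o2-o1,rcond=None)[0]
print('spindle top',o1+r1*x[0],o2+r2*x[1])
for z in(150,160,170,180):print(z,'hub',onz(t,461,226.4,z))
p=o1+r1*x[0]
for z in range(130,230,10):print(z,np.array(proj(s,[p[0],p[1],z])))
tab=onz(t,265.8,282.2,28);a=onz(t,252.2,274.3,4);b=onz(t,257,268.5,4)
m=(a+b)/2;d=(m-tab)[:2];print('tab',tab,'tips',a,b,np.linalg.norm(d),'yaw',np.arctan2(d[1],d[0]))
E
```

```text
spindle top [ 580.26093414 -133.93131241   13.39729306] [ 621.70744984 -123.76648275   11.0535724 ]
150 hub [575.63575753 -86.59960584 150.        ]
160 hub [575.46183757 -83.55878636 160.        ]
170 hub [575.28791762 -80.51796688 170.        ]
180 hub [575.11399766 -77.4771474  180.        ]
130 [336.5621426  160.03271486]
140 [336.77614975 156.66572488]
150 [336.99122764 153.28188887]
160 [337.20738433 149.88108007]
170 [337.42462795 146.46317048]
180 [337.64296672 143.02803077]
190 [337.86240895 139.57553034]
200 [338.08296302 136.10553723]
210 [338.3046374  132.61791817]
220 [338.52744065 129.11253851]
tab [456.68333268 341.35451075  28.        ] tips [474.55487892 375.29598242   4.        ] [488.27019264 363.3529167    4.        ] 37.334313472689374 yaw 0.846815859041666
```

```bash
python3 - <<'E'
from h import *
t=pickle.load(open('pics/top0.pkl','rb'));s=pickle.load(open('pics/side0.pkl','rb'))
def tri(a,b):
    o1,r1=ray(t,*a);o2,r2=ray(s,*b)
    x=np.linalg.lstsq(np.c_[r1,-r2],o2-o1,rcond=None)[0]
    print(o1+r1*x[0],o2+r2*x[1])
    return o1+r1*x[0]
p=tri((463.4,225.4),(319.8,153.2));tri((461,226.4),(319.6,168))
for z in range(150,240,10):print(z,np.array(proj(s,[p[0],p[1],z])))
E
```

```text
[577.44451143 -88.48393192 160.69896601] [618.23839799 -78.50371743 158.39972684]
[576.22531598 -96.90745598 116.10173605] [618.48670926 -86.53114166 113.68149614]
150 [334.67174967 156.69105173]
160 [334.88880232 153.19052826]
170 [335.10698133 149.67183934]
180 [335.3262955  146.13484322]
190 [335.5467537  142.57939662]
200 [335.76836491 139.00535482]
210 [335.9911382  135.41257155]
220 [336.21508273 131.80089901]
230 [336.44020777 128.17018783]
```

```bash
python3 - <<'E'
from h import *
t=pickle.load(open('pics/top0.pkl','rb'));s=pickle.load(open('pics/side0.pkl','rb'))
def tri(a,b):
    o1,r1=ray(t,*a);o2,r2=ray(s,*b)
    x=np.linalg.lstsq(np.c_[r1,-r2],o2-o1,rcond=None)[0]
    print(o1+r1*x[0],o2+r2*x[1])
    return o1+r1*x[0]
p=tri((383.4,225.4),(319.8,153.2));tri((381,226.4),(319.6,168))
for z in range(150,180,10):print(z,onz(t,381,226.4,z))
E
```

```text
[580.79402795  86.02869679 196.08847883] [580.14758187  85.87660586 196.09848171]
[579.63339419  85.15350516 158.84446967] [578.95935426  84.99532483 158.85529666]
150 [579.81897417  83.7573309  150.        ]
160 [579.60914815  85.33591538 160.        ]
170 [579.39932214  86.91449987 170.        ]
```

Request:
{"api": "send_rows", "payload": {
  "rows": [
    [[28,-23.8,0,0,0,-0.404],[28,-23.8,0,0,0,-0.404],[56,-47.6,0,0,0,-0.404],[56,-47.6,0,0,0,-0.404],[56,-47.6,0,0,0,-0.404],[56,-47.6,0,0,0,-0.404],[56,-47.6,0,0,0,-0.404],[56,-47.6,0,0,0,-0.404],[56,-47.6,0,0,0,-0.404],[56,-47.6,0,0,0,-0.404]]
  ],
  "grip": 110
}}

```text
clock: 1.1
eef_pos: [484.7, -128.1, 303.8]
tool_rot: [-3.141, 0.0, 0.85]
force: [1.3, -0.4, 0.2]
width: 48.6
gripper_force: 0.0
```

Request:
{"api": "send_rows", "payload": {
  "rows": [
    [[22.3,-6.9,0,0,0,0],[22.3,-6.9,0,0,0,0],[22.3,-6.9,0,0,0,0],[22.3,-6.9,0,0,0,0],[22.3,-6.9,0,0,0,0],[22.3,-6.9,0,0,0,0],[22.3,-6.9,0,0,0,0],[22.3,-6.9,0,0,0,0]]
  ],
  "grip": 150
}}

```text
clock: 1.9
eef_pos: [579.3, 81.2, 303.6]
tool_rot: [3.141, 0.002, 0.848]
force: [0.3, -0.5, -0.2]
width: 35.1
gripper_force: 0.0
```

```bash
python3 - <<'E'
from h import *
from cell import ctrl
s=ctrl.read_state();d=ctrl.get_image('wrist')
print(s['eef_pos'],s['tool_rot'],s['width'],s['force']);print(np.round(d['mount'],3))
T=tool(s)@d['mount'];pickle.dump((d,T),open('pics/w1.pkl','wb'))
print([np.round(proj(d,[580,85.5,z],T),1) for z in(150,159,196)])
cv2.imwrite('pics/w1.png',cv2.resize(d['pixels'][...,::-1],(800,600),interpolation=cv2.INTER_CUBIC))
E
```

```text
[579.29229723  81.20071879 303.58845141] [3.14149170e+00 1.88302338e-03 8.47765479e-01] 35.08392143880335 [ 0.26793631 -0.45782131 -0.18299016]
[[ -0.      0.95    0.313  79.659]
 [  1.      0.      0.     -0.869]
 [ -0.      0.313  -0.95  -70.994]
 [  0.      0.      0.      1.   ]]
[array([273.9, 212.3]), array([273.8, 216.1]), array([273.5, 235.5])]
```

View pics/w1.png

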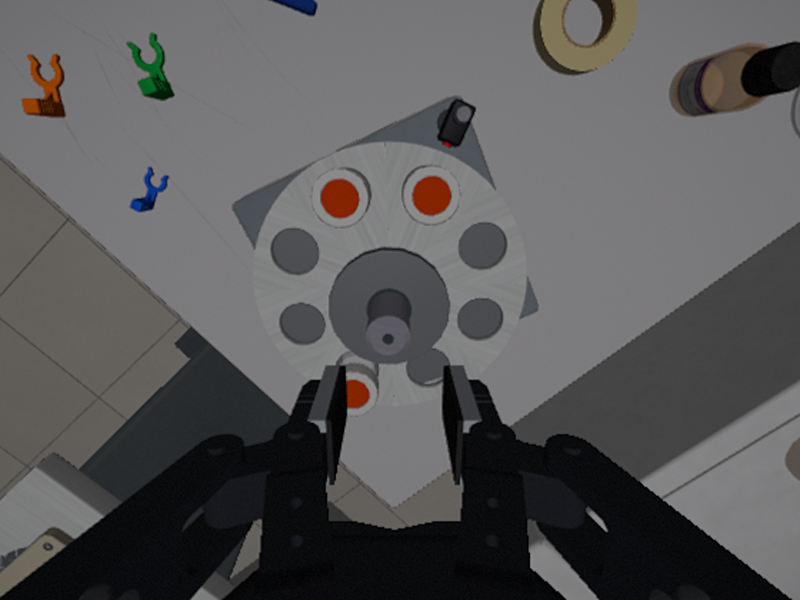

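The head top at wrist px (271,235) matches the prediction to 2 px. The axis is at about (579.5, 86.5), and the clip's mouth points roughly along tool x. I'll descend with the fingers straddling the spindle.

Request:
{"api": "send_rows", "payload": {
  "rows": [
    [[0.4,-0.35,2.5,0,0,0],[0.4,-0.35,5,0,0,0],[0.4,-0.35,5.9,0,0,0],[0.4,-0.35,5.9,0,0,0],[0.4,-0.35,5.9,0,0,0]]
  ]
}}

```text
clock: 2.45
eef_pos: [580.3, 87.6, 245.7]
tool_rot: [3.141, -0.001, 0.849]
force: [-0.2, -0.6, 0.5]
width: 35.0
gripper_force: 0.0
```

Request:
{"api": "send_rows", "payload": {
  "rows": [
    [[0,0,0.2,0,0,0],[0,0,0.4,0,0,0],[0,0,0.6,0,0,0],[0,0,0.8,0,0,0],[0,0,1.0,0,0,0],[0,0,1.0,0,0,0]]
  ]
}}

```text
clock: 3.05
eef_pos: [579.6, 88.3, 234.6]
tool_rot: [-3.141, 0.0, 0.85]
force: [-0.1, 0.5, -0.8]
width: 35.4
gripper_force: 0.0
```

Request:
{"api": "send_rows", "payload": {
  "rows": [
    [[0,0,0.1,0,0,0],[0,0,0.2,0,0,0],[0,0,0.3,0,0,0],[0,0,0.4,0,0,0]]
  ]
}}

```text
clock: 3.45
eef_pos: [579.8, 88.3, 230.9]
tool_rot: [3.142, -0.0, 0.85]
force: [-0.4, -0.9, 3.5]
width: 35.2
gripper_force: 1.6
```

Request:
{"api": "send_rows", "payload": {
  "rows": [
    [[0,0,0.1,0,0,0],[0,0,0.2,0,0,0],[0,0,0.3,0,0,0]]
  ]
}}

```text
clock: 3.75
eef_pos: [579.8, 88.4, 228.1]
tool_rot: [3.141, -0.0, 0.85]
force: [-1.2, 0.3, 2.6]
width: 35.3
gripper_force: 1.7
```

Request:
{"api": "send_rows", "payload": {
  "rows": [
    [[0,0,0.1,0,0,0],[0,0,0.2,0,0,0],[0,0,0.3,0,0,0]]
  ]
}}

```text
clock: 4.05
eef_pos: [579.8, 88.3, 224.9]
tool_rot: [3.142, -0.0, 0.85]
force: [-1.7, -0.6, 4.3]
width: 35.2
gripper_force: 1.7
```

Request:
{"api": "send_rows", "payload": {
  "rows": [
    [[0,0,0.1,0,0,0],[0,0,0.2,0,0,0]]
  ]
}}

```text
clock: 4.25
eef_pos: [579.9, 88.3, 222.9]
tool_rot: [3.141, -0.0, 0.85]
force: [-2.4, -0.2, 13.6]
width: 35.6
gripper_force: 7.4
```

Request:
{"api": "send_rows", "payload": {
  "rows": [
    [[0,0,0.05,0,0,0],[0,0,0.05,0,0,0]]
  ]
}}

```text
clock: 4.45
eef_pos: [579.8, 88.3, 222.9]
tool_rot: [3.141, -0.0, 0.85]
force: [-1.6, -0.2, 8.2]
width: 35.2
gripper_force: 3.7
```

Request:
{"api": "send_rows", "payload": {
  "rows": [
    [[0,0,0.05,0,0,0],[0,0,0.05,0,0,0]]
  ]
}}

```text
clock: 4.65
eef_pos: [579.8, 88.4, 222.9]
tool_rot: [3.141, -0.0, 0.85]
force: [-2.8, -0.9, 10.8]
width: 35.0
gripper_force: 5.4
```

Request:
{"api": "send_rows", "payload": {
  "rows": [
    [[0,0,0.1,0,0,0],[0,0,0.2,0,0,0],[0,0,0.2,0,0,0]]
  ]
}}

```text
clock: 4.95
eef_pos: [579.8, 88.4, 222.9]
tool_rot: [3.141, -0.001, 0.85]
force: [-7.6, -0.8, 24.9]
width: 35.2
gripper_force: 12.1
```

Hard stop reached at TCP z 222.9 with 25 N. Now I'll lift and go over the clip.

Request:
{"api": "send_rows", "payload": {
  "rows": [
    [[0,0,-4,0,0,0],[0,0,-8.5,0,0,0],[0,0,-10,0,0,0],[2,-6,-10,0,0,0],[4,-11,-9,0,0,0],[6,-16,-7,0,0,0],[8,-20,-4,0,0,0],[9.6,-24,0,0,0,0],[10.9,-26,4,0,0,0],[10.9,-26,6,0,0,0]]
  ],
  "grip": 60
}}

```text
clock: 5.95
eef_pos: [455.4, 345.5, 159.2]
tool_rot: [-3.141, -0.004, 0.853]
force: [0.6, 0.9, 0.4]
width: 65.4
gripper_force: 0.0
```

Request:
{"api": "send_rows", "payload": {
  "rows": [
    [[0,0,1,0,0,0],[0,0,1,0,0,0],[0,0,1,0,0,0],[0,0,1,0,0,0]]
  ]
}}

```text
clock: 6.35
eef_pos: [458.4, 341.0, 151.8]
tool_rot: [3.14, -0.003, 0.847]
force: [0.1, -1.0, 0.0]
width: 65.5
gripper_force: 0.0
```

```bash
python3 - <<'E'
from h import *
from cell import ctrl
s=ctrl.read_state();d=ctrl.get_image('wrist');sd=ctrl.get_image('side')
print(s['eef_pos'],s['tool_rot'],s['width'],s['force'])
T=tool(s)@d['mount'];pickle.dump((d,T),open('pics/w2.pkl','wb'));pickle.dump(sd,open('pics/side1.pkl','wb'))
print(np.round(proj(d,[457,341,28],T),1))
a=cv2.resize(d['pixels'][...,::-1],(480,360));a=crop(d,160,60,240,300,2)
b=crop(sd,280,140,80,60,4)
im=np.zeros((600,800,3),np.uint8);im[:,:480]=a;im[:240,480:]=b
cv2.imwrite('pics/c2.png',im)
E
```

```text
[458.38175938 341.03287496 151.78072004] [ 3.14011411e+00 -3.12890690e-03  8.47186040e-01] 65.54355190833617 [ 0.06263304 -0.9526787   0.00580275]
[275.3 233.3]
```

View pics/c2.png

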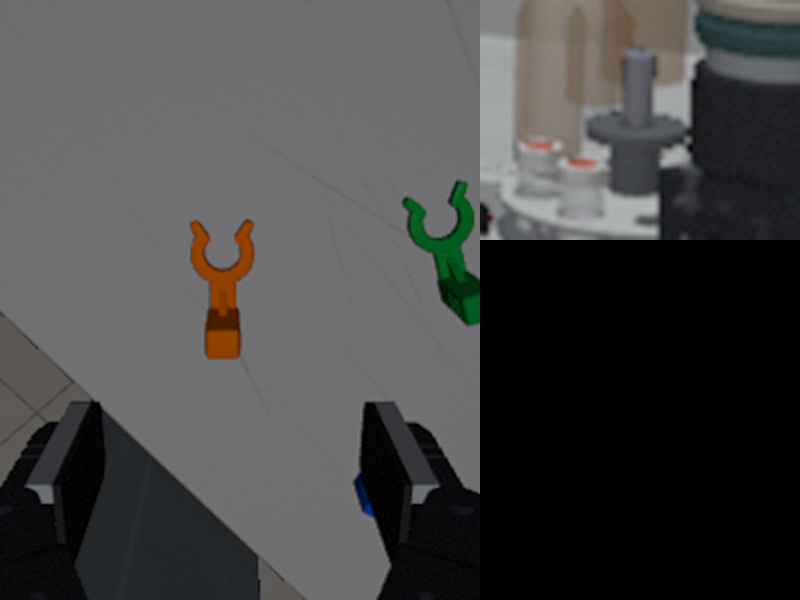

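The orange clip is dead ahead: tab top at wrist px (271.5,232), bore at about (271,186), so its yaw matches the tool's.

```bash
python3 - <<'E'
from h import *
d,T=pickle.load(open('pics/w2.pkl','rb'))
Tt=T@np.linalg.inv(d['mount'])
inv=lambda p:(np.linalg.inv(Tt)@np.r_[p,1])[:3]
tab=onz(d,271.5,232,28,T);bore=onz(d,271,185.7,4,T);print(tab,inv(tab),bore,inv(bore))
E
```

```text
[455.69189539 343.49142614  28.        ] [ -0.32575438  -3.8266424  123.77478413] [473.16796844 364.06850884   4.        ] [ 26.59071632  -4.38930358 147.85831543]
```

Request:
{"api": "send_rows", "payload": {
  "rows": [
    [[0,-0.4,2.5,0,0,0],[0,-0.4,5,0,0,0],[0,-0.4,7,0,0,0],[0,-0.4,7.5,0,0,0],[0,-0.4,7.5,0,0,0],[0,-0.4,7.5,0,0,0],[0,-0.4,7.5,0,0,0]]
  ]
}}

```text
clock: 7.15
eef_pos: [454.2, 344.9, 76.2]
tool_rot: [3.141, -0.002, 0.849]
force: [0.1, 0.3, -0.1]
width: 65.6
gripper_force: 0.0
```

Request:
{"api": "send_rows", "payload": {
  "rows": [
    [[0,0,0,0,0,0],[0,0,0,0,0,0],[0,0,0,0,0,0],[0,0,0,0,0,0],[0,0,0,0,0,0],[0,0,0,0,0,0],[0,0,0,0,0,0],[0,0,0,0,0,0]]
  ],
  "grip": 255
}}

```text
clock: 7.95
eef_pos: [453.6, 344.5, 75.3]
tool_rot: [3.141, -0.0, 0.85]
force: [-0.7, -0.1, 6.5]
width: 10.9
gripper_force: 58.7
```

Request:
{"api": "send_rows", "payload": {
  "rows": [
    [[0,0,-0.5,0,0,0],[0,0,-3,0,0,0],[0,0,-7,0,0,0],[0,0,-12,0,0,0],[0,0,-17,0,0,0],[0,0,-20,0,0,0],[0,0,-20,0,0,0],[0,0,-20,0,0,0]]
  ]
}}

```text
clock: 8.75
eef_pos: [453.4, 344.4, 275.3]
tool_rot: [3.141, -0.001, 0.85]
force: [-1.1, -0.1, -0.5]
width: 11.0
gripper_force: 58.4
```

```bash
python3 - <<'E'
from h import *
from cell import ctrl
s=ctrl.read_state();d=ctrl.get_image('wrist');sd=ctrl.get_image('side')
print(s['eef_pos'],s['tool_rot'],s['width'],s['force'])
T=tool(s)@d['mount'];pickle.dump((d,T),open('pics/w3.pkl','wb'));pickle.dump(sd,open('pics/side2.pkl','wb'))
print([np.round(proj(d,(tool(s)@[x,0,75.3-h,1])[:3],T),1) for x,h in((0,28),(26.5,4),(38.5,4))])
p=(tool(s)@[10,0,75.3,1])[:3];u,v=map(int,proj(sd,p));print(u,v)
im=np.hstack([crop(d,200,180,160,200,2.5),crop(sd,max(u-40,0),max(v-50,0),80,100,5)])
cv2.imwrite('pics/c3.png',im)
E
```

```text
[453.38982357 344.36788861 275.33495201] [ 3.14136433e+00 -8.53671343e-04  8.49766067e-01] 10.957421516574456 [-1.08015425 -0.10887022 -0.51161235]
[array([277.7, 295.9]), array([277.5, 222.2]), array([277.6, 199. ])]
349 186
```

View pics/c3.png

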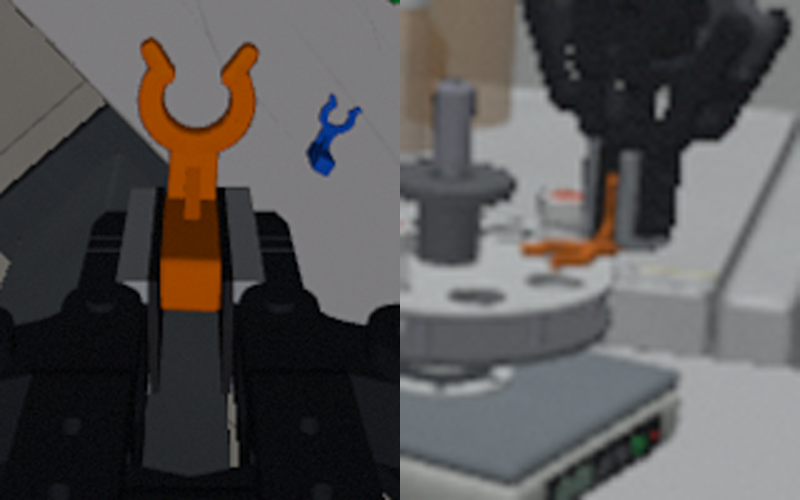

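The clip is held level and square. The bore is at wrist px (278.8,218.8), about 27.5 mm ahead of the TCP. Next is the pre-insertion point, reached by a high path.

Request:
{"api": "send_rows", "payload": {
  "rows": [
    [[0,0,-4,0,0,0],[-1.5,2.2,-5,0,0,0],[-4,6,-5,0,0,0],[-6.5,9.7,-5,0,0,0],[-9,13.4,-5,0,0,0],[-11.5,17,-5,0,0,0],[-14,20.8,-5,0,0,0],[-16,23.8,-5,0,0,0],[-17.8,26.5,-4,0,0,0],[-17.8,26.5,-2,0,0,0]]
  ]
}}

```text
clock: 9.85
eef_pos: [536.2, 29.7, 293.9]
tool_rot: [3.139, 0.002, 0.841]
force: [0.1, 0.5, -0.0]
width: 10.6
gripper_force: 58.6
```

Request:
{"api": "send_rows", "payload": {
  "rows": [
    [[0,0,2,0,0,0],[0,0,4,0,0,0],[0,0,4.5,0,0,0],[0,0,4.5,0,0,0],[0,0,4.5,0,0,0]]
  ]
}}

```text
clock: 10.35
eef_pos: [535.2, 36.0, 250.0]
tool_rot: [-3.142, 0.0, 0.85]
force: [0.4, 0.7, 0.4]
width: 10.7
gripper_force: 58.6
```

```bash
python3 - <<'E'
from h import *
from cell import ctrl
s=ctrl.read_state();d=ctrl.get_image('wrist');sd=ctrl.get_image('side')
print(s['eef_pos'],s['tool_rot'],s['width'],s['force'])
T=tool(s)@d['mount'];pickle.dump((d,T,s),open('pics/w4.pkl','wb'));pickle.dump(sd,open('pics/side4.pkl','wb'))
im=np.hstack([crop(d,180,100,160,200,3)[:600],crop(sd,290,140,64,120,5)])
cv2.imwrite('pics/c4.png',im)
E
```

```text
[535.2075692   36.00746047 250.00062247] [-3.14154981e+00  1.20169918e-05  8.50060065e-01] 10.661902270851117 [0.41396577 0.71501558 0.39850925]
```

View pics/c4.png

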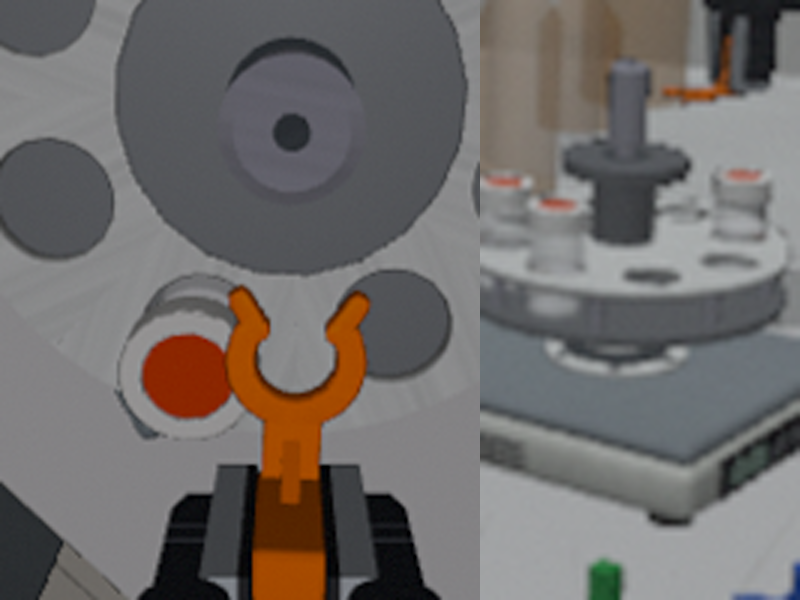

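Wrist px: spindle head centre (277,144), hub centre u 277, clip bore (278.7,219). I'll compute the lateral offset and the distance to go.

```bash
python3 - <<'E'
from h import *
d,T,s=pickle.load(open('pics/w4.pkl','rb'));sd=pickle.load(open('pics/side4.pkl','rb'))
I=np.linalg.inv(tool(s));f=lambda u,v,z:(I@np.r_[onz(d,u,v,z,T),1])[:3]
for z in(194,196,198,200):print('head',z,f(277,144,z))
for z in(150,152,154):print('hub top/bottom edge mid u',z,f(277,146,z), f(277,191,z))
print('bore',f(278.7,219,178.7),'tips',f(180+238/3,100+290/3,178.7),f(180+362/3,100+297/3,178.7))
p=onz(d,277,144,197,T);print(p)
for z in(150,152,154,194,196,198,200):print(z,np.round(proj(sd,[p[0],p[1],z]),1))
E
```

```text
head 194 [66.39409022 -0.36428807 55.99984027]
head 196 [66.60306212 -0.3722587  53.9998381 ]
head 198 [66.81203402 -0.38022933 51.99983593]
head 200 [67.02100592 -0.38819996 49.99983376]
hub top/bottom edge mid u 150 [60.71017734 -0.18787054 99.99990106] [ 35.04629722  -0.16274662 100.00020839]
hub top/bottom edge mid u 152 [60.93185765 -0.19585361 97.99989874] [35.56815032 -0.17102355 98.00020247]
hub top/bottom edge mid u 154 [61.15353796 -0.20383668 95.99989641] [36.09000341 -0.17930048 96.00019655]
bore [28.18742213  0.57704503 71.30025909] tips [39.70281313 -8.84627529 71.30052444] [38.51998394 11.22829932 71.29967858]
[578.94561033  86.37549626 197.        ]
150 [319.3 171.6]
152 [319.3 170.8]
154 [319.4 170. ]
194 [320.2 154.1]
196 [320.2 153.3]
198 [320.3 152.5]
200 [320.3 151.7]
```

Request:
{"api": "send_rows", "payload": {
  "rows": [
    [[0.5,-0.1,0,0,0,0],[1.0,-0.1,0,0,0,0],[1.0,-0.1,1,0,0,0],[1.0,-0.1,1.8,0,0,0],[1.0,-0.1,1.8,0,0,0],[1.0,-0.1,1.9,0,0,0],[1.0,-0.1,2.0,0,0,0]]
  ]
}}

```text
clock: 11.15
eef_pos: [540.9, 43.9, 229.8]
tool_rot: [3.142, -0.0, 0.85]
force: [0.4, 0.1, 0.3]
width: 10.3
gripper_force: 58.6
```

Request:
{"api": "send_rows", "payload": {
  "rows": [
    [[0,0,0.05,0,0,0],[0,0,0.1,0,0,0],[0,0,0.1,0,0,0]]
  ]
}}

```text
clock: 11.45
eef_pos: [540.9, 44.0, 229.0]
tool_rot: [3.141, -0.0, 0.85]
force: [-0.1, -0.8, -0.7]
width: 10.5
gripper_force: 58.6
```

Request:
{"api": "send_rows", "payload": {
  "rows": [
    [[0,0,0.05,0,0,0],[0,0,0.1,0,0,0],[0,0,0.1,0,0,0]]
  ]
}}

```text
clock: 11.75
eef_pos: [540.8, 44.0, 227.9]
tool_rot: [-3.142, 0.0, 0.85]
force: [0.3, 0.3, -1.4]
width: 10.8
gripper_force: 58.6
```

Request:
{"api": "send_rows", "payload": {
  "rows": [
    [[0,0,0.05,0,0,0],[0,0,0.1,0,0,0],[0,0,0.1,0,0,0]]
  ]
}}

```text
clock: 12.05
eef_pos: [540.8, 44.0, 226.9]
tool_rot: [-3.142, 0.0, 0.85]
force: [-0.3, -0.1, -0.0]
width: 10.6
gripper_force: 58.6
```

Request:
{"api": "send_rows", "payload": {
  "rows": [
    [[0,0,0.05,0,0,0],[0,0,0.1,0,0,0],[0,0,0.1,0,0,0]]
  ]
}}

```text
clock: 12.35
eef_pos: [540.9, 43.9, 226.2]
tool_rot: [3.141, -0.0, 0.85]
force: [-1.5, -0.3, 3.1]
width: 10.4
gripper_force: 59.1
```

Contact with the hub at TCP z of about 226.3. I'll raise about 1 mm, mid-groove, and advance.

Request:
{"api": "send_rows", "payload": {
  "rows": [
    [[0,0,-0.12,0,0,0],[0.3,0,-0.12,0,0,0],[0.6,0,-0.12,0,0,0],[0.9,0,-0.12,0,0,0],[1.2,0,-0.12,0,0,0],[1.4,0,-0.12,0,0,0],[1.4,0,-0.12,0,0,0]]
  ]
}}

```text
clock: 13.05
eef_pos: [550.3, 54.9, 227.0]
tool_rot: [-3.142, -0.0, 0.85]
force: [-0.8, -0.7, -0.6]
width: 10.7
gripper_force: 58.6
```

```bash
python3 - <<'E'
from h import *
from cell import ctrl
s=ctrl.read_state();d=ctrl.get_image('wrist');sd=ctrl.get_image('side')
print(s['eef_pos'],s['force'])
im=np.hstack([crop(d,180,100,160,200,3)[:600],crop(sd,290,140,64,120,5)])
cv2.imwrite('pics/c5.png',im)
E
```

```text
[550.30995077  54.91344046 227.04683908] [-0.76828624 -0.74583943 -0.56753364]
```

View pics/c5.png

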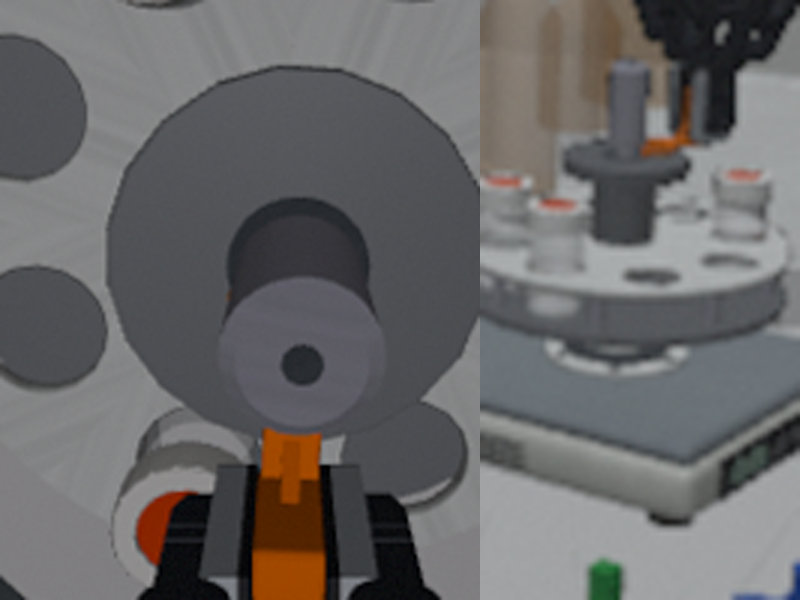

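Request:
{"api": "send_rows", "payload": {
  "rows": [
    [[0.15,0,0,0,0,0],[0.3,0,0,0,0,0],[0.4,0,0,0,0,0],[0.5,0,0,0,0,0]]
  ]
}}

```text
clock: 13.55
eef_pos: [553.5, 58.4, 227.1]
tool_rot: [3.142, -0.0, 0.85]
force: [0.5, -0.5, -0.5]
width: 10.8
gripper_force: 58.6
```

Request:
{"api": "send_rows", "payload": {
  "rows": [
    [[0.1,0,0,0,0,0],[0.2,0,0,0,0,0],[0.2,0,0,0,0,0]]
  ]
}}

```text
clock: 13.85
eef_pos: [554.1, 59.3, 226.9]
tool_rot: [-3.141, 0.002, 0.85]
force: [-1.7, -1.1, 0.1]
width: 10.7
gripper_force: 58.6
```

Request:
{"api": "send_rows", "payload": {
  "rows": [
    [[0.1,0,0,0,0,0],[0.1,0,0,0,0,0]]
  ]
}}

```text
clock: 14.05
eef_pos: [554.4, 59.7, 226.7]
tool_rot: [-3.141, 0.003, 0.849]
force: [-3.8, -3.9, -0.5]
width: 10.8
gripper_force: 58.6
```

Request:
{"api": "send_rows", "payload": {
  "rows": [
    [[0.1,0,0,0,0,0],[0.1,0,0,0,0,0]]
  ]
}}

```text
clock: 14.25
eef_pos: [554.6, 59.8, 226.7]
tool_rot: [-3.14, 0.004, 0.849]
force: [-4.8, -4.3, 1.0]
width: 10.9
gripper_force: 58.7
```

Request:
{"api": "send_rows", "payload": {
  "rows": [
    [[0.1,0,0,0,0,0],[0.1,0,0,0,0,0]]
  ]
}}

```text
clock: 14.45
eef_pos: [554.9, 60.0, 226.7]
tool_rot: [-3.14, 0.005, 0.849]
force: [-6.0, -6.1, 2.6]
width: 10.6
gripper_force: 58.8
```

Request:
{"api": "send_rows", "payload": {
  "rows": [
    [[0.1,0,0,0,0,0],[0.1,0,0,0,0,0]]
  ]
}}

```text
clock: 14.65
eef_pos: [556.6, 61.9, 226.9]
tool_rot: [-3.141, 0.002, 0.849]
force: [-2.0, -1.9, 1.0]
width: 10.5
gripper_force: 58.6
```

Request:
{"api": "send_rows", "payload": {
  "rows": [
    [[0.05,0,0,0,0,0],[0.05,0,0,0,0,0]]
  ]
}}

```text
clock: 14.85
eef_pos: [559.5, 65.0, 227.8]
tool_rot: [3.14, -0.005, 0.851]
force: [1.1, 2.0, 0.9]
width: 10.6
gripper_force: 58.6
```

It snapped in (force dropped and reversed). I'll follow it with a small advance.

Request:
{"api": "send_rows", "payload": {
  "rows": [
    [[0.1,0,0,0,0,0],[0.2,0,0,0,0,0],[0.25,0,0,0,0,0],[0.25,0,0,0,0,0]]
  ]
}}

```text
clock: 15.25
eef_pos: [559.7, 65.3, 227.2]
tool_rot: [3.141, -0.001, 0.85]
force: [2.2, 0.6, -0.6]
width: 10.3
gripper_force: 58.7
```

Request:
{"api": "send_rows", "payload": {
  "rows": [
    [[0.05,0,0,0,0,0],[0.1,0,0,0,0,0],[0.1,0,0,0,0,0]]
  ]
}}

```text
clock: 15.55
eef_pos: [559.9, 65.5, 227.0]
tool_rot: [-3.142, 0.001, 0.85]
force: [0.2, -0.1, -1.4]
width: 10.7
gripper_force: 58.7
```

Request:
{"api": "send_rows", "payload": {
  "rows": [
    [[0,0,0,0,0,0],[0,0,0,0,0,0],[0,0,0,0,0,0],[0,0,0,0,0,0]]
  ],
  "grip": 130
}}

```text
clock: 15.95
eef_pos: [559.9, 65.8, 227.1]
tool_rot: [-3.141, 0.0, 0.85]
force: [-1.0, -0.4, -0.3]
width: 41.7
gripper_force: 0.0
```

Request:
{"api": "send_rows", "payload": {
  "rows": [
    [[0,0,-1,0,0,0],[0,0,-3,0,0,0],[0,0,-6,0,0,0],[-1,0,-8,0,0,0],[-4,0,-8,0,0,0],[-6,0,-8,0,0,0],[-6,0,-8,0,0,0],[-6,0,-8,0,0,0]]
  ]
}}

```text
clock: 16.75
eef_pos: [520.8, 20.8, 308.0]
tool_rot: [3.141, -0.001, 0.849]
force: [0.6, -0.5, 0.4]
width: 42.1
gripper_force: 0.0
```

```bash
python3 - <<'E'
from h import *
from cell import ctrl
s=ctrl.read_state();d=ctrl.get_image('wrist');sd=ctrl.get_image('side')
print(s['eef_pos'],s['force'])
im=np.hstack([crop(d,180,60,160,200,3)[:600],crop(sd,290,140,64,120,5)])
cv2.imwrite('pics/c6.png',im)
E
```

```text
[520.76409398  20.81520574 307.95159429] [ 0.55627654 -0.47062326  0.43138642]
```

View pics/c6.png

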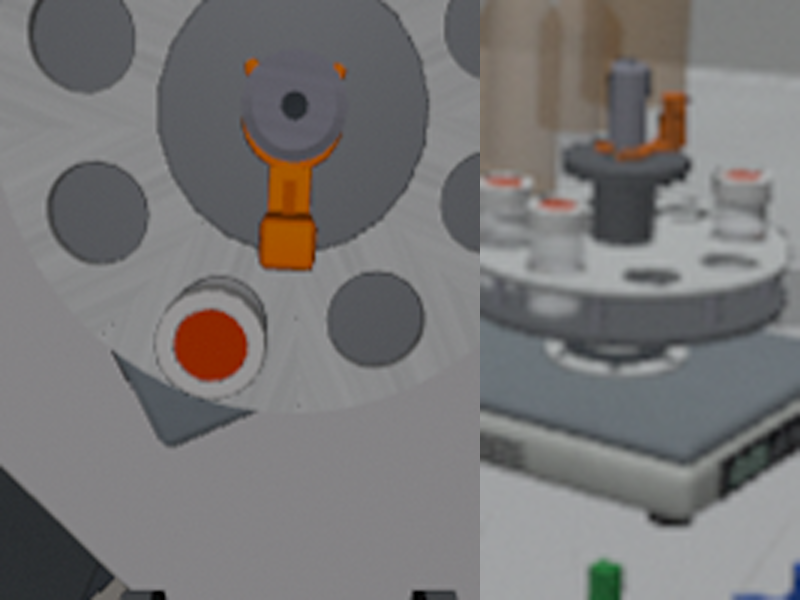

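The clip sits level on the hub round the spindle: its arm ends show past the head at crop px (252,66) and (340,70), and the gripper is clear.

```bash
python3 -c "
from cell import ctrl
print(ctrl.finish_job())"
```

```text
the job is handed in; nothing more can be done
None
```

I pressed the carousel fully home and snapped the orange clip into the spindle groove at about 9 N, then released it; the job was handed in at about 17 s, with no verdict returned.

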